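Lay out stained-glass pieces on their pattern outlines

TASK

Lay each of the four copper-edged red glass pieces flat on the round card pad whose drawn outline has its shape, centred on the outline and turned to match it, ready for soldering. Set the glass down rather than dropping it, and leave the pliers and the white flux bottle where they are.

Things in the scene. Friction and masses are not known exactly. Their poses are not given: they have to be found in the camera images.
- glass_disc: Loose flat piece of cast dark red glass with a copper-foil edge: round, 50 mm in diameter; 12 mm thick, 0.05 to 0.1 kg. Origin at the centre of its underside, z up. It lies flat on the table.
- glass_square: Loose flat piece of cast dark red glass with a copper-foil edge: square, 46 x 46 mm, sides along its x and y axes; 12 mm thick, 0.05 to 0.1 kg. Origin at the centre of its underside, z up. It lies flat on the table.
- glass_bar: Loose flat piece of cast dark red glass with a copper-foil edge: oblong, 84 mm along its x axis, 26 mm along its y axis; 12 mm thick, 0.05 to 0.1 kg. Origin at the centre of its underside, z up. It lies flat on the table.
- glass_hexagon: Loose flat piece of cast dark red glass with a copper-foil edge: long hexagon, 86 mm along its x axis between its two right-angled points, 40 mm along its y axis between two parallel flat sides 46 mm long; 12 mm thick, 0.05 to 0.1 kg. Origin at the centre of its underside, z up. It lies flat on the table.
- pad_disc: Fixed round grey-beige card pad, 104 mm across, 4 mm thick, flat on the table, with a dark outline (line 5 mm wide) drawn at its centre, as large as the matching piece: round, 50 mm in diameter. Origin at the centre of its underside, z up.
- pad_square: Fixed round grey-beige card pad, 104 mm across, 4 mm thick, flat on the table, with a dark outline (line 5 mm wide) drawn at its centre, as large as the matching piece: square, 46 x 46 mm, sides along its x and y axes. Origin at the centre of its underside, z up.
- pad_bar: Fixed round grey-beige card pad, 104 mm across, 4 mm thick, flat on the table, with a dark outline (line 5 mm wide) drawn at its centre, as large as the matching piece: oblong, 84 mm along its x axis, 26 mm along its y axis. Origin at the centre of its underside, z up.
- pad_hexagon: Fixed round grey-beige card pad, 104 mm across, 4 mm thick, flat on the table, with a dark outline (line 5 mm wide) drawn at its centre, as large as the matching piece: long hexagon, 86 mm along its x axis between its two right-angled points, 40 mm along its y axis between two parallel flat sides 46 mm long. Origin at the centre of its underside, z up.
- pliers: Bystander, leave alone: loose small pliers with pink handles lying flat, about 110 mm long, 43 mm wide, 11 mm high. Origin near mid-length at table height; x points towards the jaws.
- flux_bottle: Bystander, leave alone: loose white plastic bottle standing upright, 50 mm in diameter, about 85 mm high. Origin at the centre of its underside.
Not all that is in view belongs to the job. Leave any purple look-alike of the glass_bar alone. What is shaped like the glass_hexagon but purple is not meant.

How it is judged:
By the outcome, as a careful person would: the job done as asked, in the order asked, and still so for the second after the job is handed in, with the robot touching nothing.
It also fails if it takes over 99 s, if anything falls off the work surface, if the arm or the gripper's body presses on something with over 40 N, if the wrist force passes 120 N, or if a joint passes its speed limit or range.

ROBOT

A 6-joint arm with a two-finger parallel gripper is mounted at the origin on the work surface. World frame = base frame: x ahead of the robot, y to its left, z up, the work surface at z = 0. Lengths are in m, angles in rad, forces in N, time in s.
With the tool pointing down it reaches from about 0.3 to 0.875 m from the base axis. Payload 6.4 kg.
Tool frame: the origin (TCP) lies at the very end of the fingers, on their centre line; the grasp point (between the pads) lies 19 mm behind it; z points along the fingers, y is the line along which they close (so a half turn about z gives the same grasp; the last joint's range is limited). The gripper opens to 85 mm and grips with 20 to 120 N. Pads are 22 mm wide; open, the fingers measure 114 mm over their backs; the gripper's body (76 mm by 85 mm) begins 54 mm behind the grasp point. The pads swing forward as they close: fully open they stand 13 mm farther back than shut.
Start: joints at [0.902, 0.181, 1.607, -0, 1.354, -0.206], TCP at [0.257, 0.515, 0.231] pointing down, gripper open.
Joint ranges: [-2.99, 2.99], [-0.89, 2.07], [0.3, 2.58], [-1.14, 4.28], [0, 2.63], [-3.12, 3.12]. Speed limits (rad/s): [2.57, 2.57, 3.01, 3.14, 3.14, 3.14].

INTERFACE

Orientations are given as a unit quaternion [w, x, y, z].
In Python, from bench import ctrl gives the robot as it stands.
- The arm moves only by the tool jog_arm, never from a script. Its argument "series" is a list that holds one entry, the list of rows, each a list of 7 numbers: the shift along the tool's x, y, z in mm, then the turn, a rotation vector about the tool's x, y, z in rad, then the finger opening in mm, from 0 to 85.4. In form: [[[tx, ty, tz, rx, ry, rz, gripper], ...]]. A call has exactly 10 rows; each row shifts and turns the commanded pose from where the row before left it, along the tool's axes as they then stand; what a row does not reach is not made up. A row lasts 1/10 s, in which the tool goes at most 50 mm and 8.59 degrees, less where a joint would pass 70% of its speed; a pose out of reach is approached as far as the arm can. A call with a gripper value outside its range is refused whole. The fingers move at their own pace and stop on an object; the grip force is fixed at half the most. Time passes only in rows, so rows that do not move let the fingers close, or fill a call up. It gives the time, the measured TCP pose, the force, the opening and the grip force at its end, in the units of the state.
- ctrl.get_obs(): the state, without advancing time (a new reading comes with each control period).
- ctrl.camera(name): name is "scene" or "top"; returns a dict with "frame" (384x512x3 uint8, blue, green, red), "z_map" (384x512 float32, m along the optical axis (not along the pixel's ray), 0 where there is no reading), "fx", "fy", "cx", "cy" (pixels), "xyz" and "rotation" of the camera in the world. Camera axes: x right, y down, z forward; pixel columns grow to the right and rows downward; lengths in m; the calibration is good to about 2 mm. A picture is of the moment at which its call begins.
- ctrl.hand_in(): hands the job in; it is judged then, once.
The state is a dict: "time_s": time; "q": joint angles; "dq": joint speeds; "joint_efforts": joint torques, N m; "eef_pos": TCP position; "eef_rot": TCP orientation; "wrist_force": force on the tool from outside, world axes, zero at the start; "torque": the same for the moment, N m; "opening": opening from 0.0 (shut) to 1.0 (fully open); "grasp_force": force on a finger pad.
Only numpy, scipy, OpenCV 4.12 (cv2) and the standard library are available. Lean on these libraries where they do the work, as an engineer would, in place of code of your own. Each camera call takes 0.05 s, during which the arm holds its last target. There are 200 camera calls.

## Working session

There is one attempt and no reset: what is moved stays moved. The work goes in short steps, Python scripts to look and compute and a tool call to move; the robot and the scene stay as the last step left them, time stands still between calls to the robot, and variables do not carry over. Pictures are saved under pics/ and viewed, at most 14 in all, crops included, and the job is handed in when it is done.

Besides the shell and the picture viewer there is one more tool, called after "Request:" as name(argument=value, ...) on one line, values as JSON. jog_arm: Moves the arm, as the interface text tells. Its arguments: {"type":"object","properties":{"series":{"type":"array"}},"required":["series"]}

```bash
mkdir -p pics; ls
python3 - <<'E'
from bench import ctrl
import cv2,numpy as np
o=ctrl.get_obs();print({k:np.round(v,3) for k,v in o.items()})
for n in("scene","top"):
    c=ctrl.camera(n);cv2.imwrite(f"pics/{n}0.png",c["frame"]);np.savez(f"{n}0.npz",**c)
    print(n,c["fx"],c["fy"],c["cx"],c["cy"],np.round(c["xyz"],4),np.round(c["rotation"],4))
E
```

```text
pics
{'time_s': np.float64(0.0), 'q': array([ 0.902,  0.182,  1.608, -0.   ,  1.354, -0.206]), 'dq': array([ 0.   ,  0.002, -0.001,  0.002, -0.002,  0.001]), 'joint_efforts': array([ 0.0000e+00, -4.4488e+01, -3.5133e+01, -0.0000e+00,  9.0000e-03,
       -0.0000e+00]), 'eef_pos': array([0.256, 0.514, 0.23 ]), 'eef_rot': array([-0.   ,  0.229,  0.973, -0.001]), 'wrist_force': array([-0.127,  0.365,  0.254]), 'torque': array([0.013, 0.01 , 0.014]), 'grasp_force': np.float64(0.0), 'opening': np.float64(1.0)}
scene 388.871647015176 388.871647015176 250.51747085578734 189.77981385624665 [1.0035 0.3027 0.7244] [-0.1616  0.4663  0.8188 -0.2932]
top 443.5052261683398 443.5052261683398 256.02860212356927 193.3565179046434 [ 0.3329 -0.0168  1.183 ] [ 0.0616 -0.6954  0.714  -0.0531]
```

View pics/top0.png

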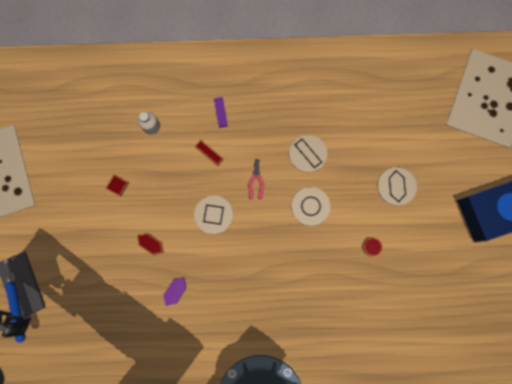

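View pics/scene0.png

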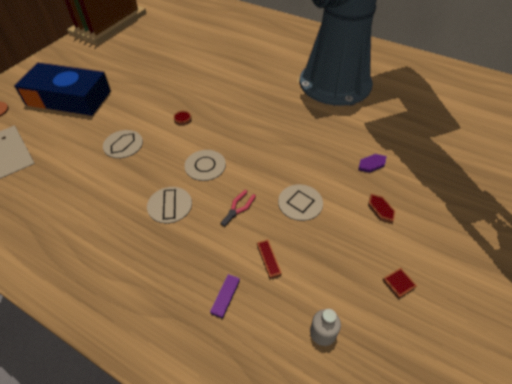

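The top view has the red square at (117,186), bar (209,153), hexagon (150,244) and disc (373,246). The pads are square (213,215), bar (308,153), disc (311,206) and hexagon (397,186). The purple look-alikes are at (220,112) and (175,290). The scene view shows the same set unobstructed.

```bash
cat > h.py <<'E'
import cv2,numpy as np
from scipy.spatial.transform import Rotation as R
def cast(c,uv,z):
    uv=np.asarray(uv,float).reshape(-1,2)
    d=np.c_[(uv[:,0]-c["cx"])/c["fx"],(uv[:,1]-c["cy"])/c["fy"],np.ones(len(uv))]
    w,x,y,zz=c["rotation"]; d=R.from_quat([x,y,zz,w]).apply(d); o=np.asarray(c["xyz"])
    return o+d*((z-o[2])/d[:,2])[:,None]
def axis(P):   # centre, long-axis angle, minAreaRect, of plane polygon (m)
    p=np.round((P[:,:2])*1e5).astype(np.int32); m=cv2.moments(p)
    c=np.array([m["m10"],m["m01"]])/m["m00"]/1e5
    a=.5*np.arctan2(2*m["mu11"],m["mu20"]-m["mu02"])
    (_,(w,h),t)=cv2.minAreaRect(p.astype(np.float32))
    return c,np.degrees(a),(w/100,h/100,t if w>=h else t-90),m["m00"]/1e4
K=6
def blobs(c,kind):
    f=cv2.resize(c["frame"],None,fx=K,fy=K,interpolation=cv2.INTER_CUBIC)
    H=cv2.cvtColor(f,cv2.COLOR_BGR2HSV).astype(int); h,s,v=H[...,0],H[...,1],H[...,2]
    if kind=="red":
        b,g,r=[f[...,i].astype(int) for i in range(3)]
        m=(r-g>40)&(g<60)&(b<r*.6)
    else: m=(s<75)&(v>110)
    m=m.astype(np.uint8)
    cs,hi=cv2.findContours(m,cv2.RETR_CCOMP,cv2.CHAIN_APPROX_NONE)
    out=[]
    for i,k in enumerate(cs):
        if hi[0][i][3]<0 and cv2.contourArea(k)>120*K*K:
            ho=[cs[j] for j in range(len(cs)) if hi[0][j][3]==i]
            out.append((k,max(ho,key=cv2.contourArea) if ho else None))
    return out
def px(k): return (k.reshape(-1,2)+.5)/K-.5
def report(c,n):
    for k,_ in blobs(c,"red"):
        a=axis(cast(c,px(k),.006)); print(n,"red",px(k).mean(0).round(),a[0].round(4),"ang%.1f"%a[1],np.round(a[2],1),round(a[3]))
    for k,ho in blobs(c,"pad"):
        P=cast(c,px(k),.004);a=axis(P)
        if abs(a[2][0]-104)>15 or ho is None: continue
        b=axis(cast(c,px(ho),.004)); print(n,"pad",px(k).mean(0).round(),a[0].round(4),np.round(a[2],1),"outline",b[0].round(4),"ang%.1f"%b[1],np.round(b[2],1),round(b[3]))
E
python3 - <<'E'
from h import *
for n in("top","scene"): report(dict(np.load(n+"0.npz")),n)
E
```

```text
top red [372. 246.] [ 0.3765 -0.307 ] ang52.2 [42.3 42.3 19.3] 1394
top red [149. 243.] [0.3993 0.2806] ang55.3 [73.8 34.7 55.6] 1986
top red [117. 185.] [0.5596 0.3725] ang60.1 [42.2 39.8 60.2] 1563
top red [209. 152.] [0.6437 0.1218] ang48.3 [78.6 19.5 48.2] 1442
top pad [213. 214.] [0.4728 0.1112] [ 99.5 100.4  -3.7] outline [0.4903 0.0887] ang49.4 [13.4  6.6 43.7] 46
top pad [310. 206.] [ 0.4882 -0.1493] [100.8 100.7  42.9] outline [ 0.4669 -0.1403] ang66.9 [19.3  3.3 66.6] 28
top pad [397. 186.] [ 0.5363 -0.3833] [100.6 100.9 -56.2] outline [ 0.5744 -0.3805] ang-55.3 [  6.7  18.3 -62.8] 63
top pad [308. 153.] [ 0.6335 -0.1485] [ 99.  100.4 -20.8] outline [ 0.5998 -0.1645] ang82.3 [25.5 12.7 81.6] 92
scene red [401. 284.] [0.5587 0.3744] ang-12.5 [ 45.   45.9 -29.3] 1916
scene red [269. 260.] [0.643  0.1237] ang48.3 [84.1 23.1 47.8] 1690
scene red [382. 208.] [0.3977 0.2823] ang52.2 [80.7 39.6 55.1] 2403
scene red [182. 117.] [ 0.3756 -0.3049] ang39.3 [48.9 44.1 43.8] 1753
scene red [31. 98.] [ 0.5335 -0.7436] ang75.8 [130.3  40.4  66.5] 3662
scene pad [169. 205.] [ 0.6368 -0.1439] [99.8 99.  52.3] outline [ 0.6373 -0.1441] ang37.8 [88.6 30.4 37.1] 1027
scene pad [300. 202.] [0.4761 0.1147] [100.7  99.2  19.8] outline [0.4744 0.1141] ang38.1 [49.8 50.5 -9.5] 2410
scene pad [205. 165.] [ 0.4919 -0.1447] [99.  97.8 36.9] outline [ 0.4952 -0.1428] ang-51.1 [ 47.2  53.9 -52.6] 591
scene pad [122. 144.] [ 0.54   -0.3776] [ 98.5  98.9 -41.3] outline [ 0.5441 -0.3734] ang-11.8 [ 45.4  82.2 -19.2] 768
```

```bash
cat >> h.py <<'E'
def outlines(c,pads):
    g=cv2.resize(cv2.cvtColor(c["frame"],cv2.COLOR_BGR2GRAY),None,fx=K,fy=K,interpolation=cv2.INTER_CUBIC)
    res=[]
    for k,_ in pads:
        m=np.zeros(g.shape,np.uint8);cv2.drawContours(m,[cv2.convexHull(k)],-1,1,-1);m=cv2.erode(m,np.ones((3*K,3*K)))
        t=(np.percentile(g[m>0],90)+np.percentile(g[m>0],2))/2
        cs,_=cv2.findContours(((g<t)&(m>0)).astype(np.uint8),cv2.RETR_EXTERNAL,cv2.CHAIN_APPROX_NONE)
        res.append(max(cs,key=cv2.contourArea))
    return res
E
python3 - <<'E'
from h import *
for n in("top","scene"):
    c=dict(np.load(n+"0.npz"))
    pads=[p for p in blobs(c,"pad") if p[1] is not None and abs(axis(cast(c,px(p[0]),.004))[2][0]-104)<15]
    for p,k in zip(pads,outlines(c,pads)):
        b=axis(cast(c,px(k),.004)); print(n,axis(cast(c,px(p[0]),.004))[0].round(4),"outline",b[0].round(4),"ang%.1f"%b[1],np.round(b[2],1),round(b[3]))
    w,x,y,z=c["rotation"];Rm=R.from_quat([x,y,z,w])
    for nm,L in(("pad",pads),("red",blobs(c,"red"))):
        for p,_ in L:
            u=px(p); q=u.mean(0).round().astype(int); Z=c["z_map"][q[1]-2:q[1]+3,q[0]-2:q[0]+3]
            for (uu,vv) in (q,q+[30,0],q-[30,0]):
                zz=c["z_map"][vv,uu]; d=np.array([(uu-c["cx"])/c["fx"],(vv-c["cy"])/c["fy"],1])*zz
                print(nm,(Rm.apply(d)+c["xyz"]).round(4),end=" ")
            print()
E
```

```text
top [0.4728 0.1112] outline [0.4733 0.1115] ang-56.8 [52.5 52.1 80.1] 2609
top [ 0.4882 -0.1493] outline [ 0.4886 -0.1497] ang-56.1 [ 54.6  55.  -47.3] 2368
top [ 0.5363 -0.3833] outline [ 0.5367 -0.3843] ang0.5 [89.4 46.4  0.3] 3175
top [ 0.6335 -0.1485] outline [ 0.6339 -0.1491] ang37.1 [88.9 32.5 37. ] 2692
pad [0.4732 0.1115 0.0054] pad [ 0.4721  0.0316 -0.004 ] pad [ 4.760e-01  1.929e-01 -1.000e-04] 
pad [ 0.4876 -0.1483  0.0064] pad [ 4.862e-01 -2.293e-01  2.000e-04] pad [ 0.4904 -0.0684  0.0013] 
pad [ 0.5353 -0.3837  0.0063] pad [ 0.5338 -0.4653  0.0022] pad [ 0.5386 -0.3049  0.0006] 
pad [ 0.6339 -0.1496  0.0039] pad [ 0.6327 -0.2321 -0.0007] pad [ 0.6383 -0.0682 -0.0043] 
red [ 0.3768 -0.3035  0.0169] red [ 0.3754 -0.3859  0.002 ] red [ 0.3795 -0.2284  0.0014] 
red [ 0.3329 -0.0168  1.183 ] red [3.986e-01 2.033e-01 3.000e-04] red [0.4028 0.3637 0.    ] 
red [0.5585 0.37   0.0094] red [0.5579 0.2909 0.0009] red [ 0.5629  0.4559 -0.0016] 
red [0.6429 0.1203 0.01  ] red [0.6429 0.0389 0.0012] red [ 0.6484  0.2044 -0.0016] 
scene [ 0.6368 -0.1439] outline [ 0.6363 -0.1447] ang3
[... 378 characters left out ...]
 pad [ 0.4374  0.1739 -0.0015] pad [ 0.5088  0.0531 -0.0011] 
pad [ 0.4928 -0.1434  0.0039] pad [ 0.4489 -0.0819 -0.0034] pad [ 0.5261 -0.2142 -0.0038] 
pad [ 0.5423 -0.3768  0.0043] pad [ 0.4967 -0.3145 -0.0034] pad [ 0.5787 -0.4529 -0.0026] 
red [0.5636 0.3779 0.0108] red [ 0.5247  0.4309 -0.0029] red [0.5881 0.3275 0.0011] 
red [0.6489 0.1281 0.0099] red [ 0.6112  0.1794 -0.0018] red [ 0.6754  0.0713 -0.0012] 
red [0.4051 0.2846 0.0133] red [0.3601 0.3435 0.0012] red [ 0.4273  0.2246 -0.0021] 
red [ 0.3792 -0.3011  0.0093] red [ 3.279e-01 -2.355e-01 -2.000e-04] red [ 0.4127 -0.3843 -0.0016] 
red [ 0.5483 -0.7124  0.0279] red [ 0.5189 -0.6102  0.048 ] red [ 5.752e-01 -8.328e-01 -8.000e-04]
```

```bash
cat > go.py <<'E'
# usage: go.py x y [yaw_deg of closing line]: shifts in tool frame (mm) and turn (rad)
import sys,numpy as np
from bench import ctrl
from scipy.spatial.transform import Rotation as R
o=ctrl.get_obs(); w,x,y,z=o["eef_rot"]; r=R.from_quat([x,y,z,w]); p=o["eef_pos"]
M=r.as_matrix(); yaw=np.degrees(np.arctan2(M[1,1],M[0,1]))
print("t",round(o["time_s"],2),"p",p.round(4),"yaw %.1f"%yaw,"z",M[:,2].round(3),"q6 %.2f"%o["q"][5],"F",o["wrist_force"].round(1),"open %.3f grip %.1f"%(o["opening"],o["grasp_force"]))
a=list(map(float,sys.argv[1:]))
if len(a)>=2:
    def sh(yw): 
        c,s=np.cos(np.radians(yw)),np.sin(np.radians(yw)); d=(np.array(a[:2])-p[:2])*1000
        return np.round([d@[-s*-1,-c] if 0 else d@np.array([-s,c])*1, d@np.array([c,s])],1)
    print("tool shift now",(M.T@(np.r_[a[:2],p[2]]-p)*1000).round(1))
if len(a)>2: 
    t=(a[2]-yaw+90)%180-90; print("turn rz (tool) %.3f"%-np.radians(t))
    r2=r*R.from_rotvec([0,0,-np.radians(t)]); print("shift after turn",(r2.as_matrix().T@(np.r_[a[:2],p[2]]-p)*1000).round(1))
E
sed -i '/def sh/,/return np.round/d' go.py
python3 go.py .5595 .372 60.4
```

```text
t 0.1 p [0.2564 0.5141 0.2305] yaw 63.5 z [-0.001 -0.001 -1.   ] q6 -0.21 F [-0.1 -0.4  0.3] open 1.002 grip 0.0
tool shift now [-3.347e+02  8.100e+00 -1.000e-01]
turn rz (tool) 0.054
shift after turn [-3.338e+02  2.610e+01 -1.000e-01]
```

Request:
jog_arm(series=[[[-40,1,20,0,0,0,85],[-42,1,20,0,0,0,85],[-42,1,20,0,0,0,85],[-42,1,20,0,0,0,85],[-42,1,20,0,0,0,85],[-42,1,20,0,0,0,85],[-42,1,20,0,0,0,85],[-42.7,1.1,20,0,0,0,85],[0,0,0,0,0,0.054,85],[0,0,0,0,0,0,85]]])

```text
time_s: 1.1
eef_pos: [0.5599, 0.3708, 0.0693]
eef_rot: [-0.001, 0.257, 0.966, -0.001]
wrist_force: [-0.3, 0.1, 1.0]
opening: 0.995
grasp_force: 0.0
```

```bash
python3 go.py .5595 .372 60.4
```

```text
t 1.1 p [0.5599 0.3708 0.0693] yaw 60.2 z [-0.003 -0.001 -1.   ] q6 -0.64 F [-0.3  0.1  1. ] open 0.995 grip 0.0
tool shift now [ 0.9  0.8 -0. ]
turn rz (tool) -0.003
shift after turn [ 0.9  0.8 -0. ]
```

Request:
jog_arm(series=[[[0.9,0.8,20,0,0,0,85],[0,0,20,0,0,0,85],[0,0,15,0,0,0,85],[0,0,8,0,0,0,60],[0,0,1.5,0,0,0,40],[0,0,0,0,0,0,30],[0,0,0,0,0,0,30],[0,0,0,0,0,0,30],[0,0,0,0,0,0,30],[0,0,0,0,0,0,30]]])

```text
time_s: 2.1
eef_pos: [0.56, 0.3738, 0.0076]
eef_rot: [0.001, 0.256, 0.967, 0.0]
wrist_force: [-0.3, -0.0, 3.2]
opening: 0.503
grasp_force: 61.5
```

```bash
python3 go.py; python3 -c "
from bench import ctrl;import cv2
c=ctrl.camera('scene');f=c['frame'][200:350,320:480];cv2.imwrite('pics/s1.png',cv2.resize(f,None,fx=4,fy=4,interpolation=2))"
```

```text
t 2.1 p [0.56   0.3738 0.0076] yaw 60.4 z [ 0.001  0.001 -1.   ] q6 -0.64 F [-0.3 -0.   3.2] open 0.503 grip 61.5
```

View pics/s1.png

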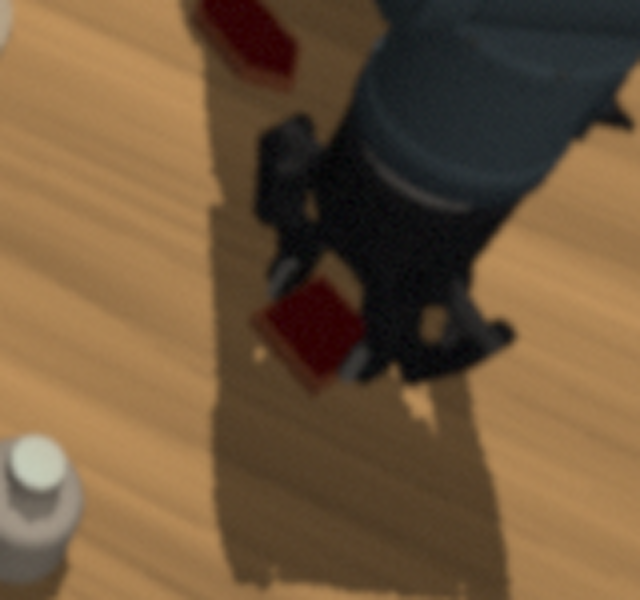

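The square is gripped at crop centre. I'll regrip it at 90° so it's centred on both axes, which also gives me a calibration reference.

Request:
jog_arm(series=[[[0,0,0,0,0,0,85],[0,0,0,0,0,0,85],[0,0,0,0,0,0,85],[0,0,0,0,0,0.143,85],[0,0,0,0,0,0.143,85],[0,0,0,0,0,0.143,85],[0,0,0,0,0,0.143,85],[0,0,0,0,0,0.143,85],[0,0,0,0,0,0.143,85],[0,0,0,0,0,0.143,85]]])

```text
time_s: 3.15
eef_pos: [0.5592, 0.3734, 0.0065]
eef_rot: [-0.0, 0.69, 0.724, -0.0]
wrist_force: [-0.1, -0.1, 0.0]
opening: 0.999
grasp_force: 0.0
```

Request:
jog_arm(series=[[[0,0,0,0,0,0.143,85],[0,0,0,0,0,0.143,85],[0,0,0,0,0,0.143,85],[0,0,0,0,0,0.142,85],[0,0,0,0,0,0,30],[0,0,0,0,0,0,30],[0,0,0,0,0,0,30],[0,0,0,0,0,0,30],[0,0,0,0,0,0,30],[0,0,0,0,0,0,30]]])

```text
time_s: 4.15
eef_pos: [0.5598, 0.3737, 0.0073]
eef_rot: [0.0, 0.864, 0.503, 0.0]
wrist_force: [-0.2, 0.7, 4.0]
opening: 0.502
grasp_force: 61.1
```

```bash
python3 go.py; python3 go.py .4745 .1128 -9.6
```

```text
t 4.15 p [0.5598 0.3737 0.0073] yaw -29.6 z [ 0.001  0.    -1.   ] q6 0.93 F [-0.2  0.7  4. ] open 0.502 grip 61.1
t 4.15 p [0.5598 0.3737 0.0073] yaw -29.6 z [ 0.001  0.    -1.   ] q6 0.93 F [-0.2  0.7  4. ] open 0.502 grip 61.1
tool shift now [-2.69e+02  5.48e+01 -2.00e-01]
turn rz (tool) -0.350
shift after turn [-2.715e+02 -4.060e+01 -2.000e-01]
```

Request:
jog_arm(series=[[[0,0,-20,0,0,-0.116,30],[0,0,-20,0,0,-0.117,30],[0,0,-20,0,0,-0.117,30],[-38.6,-5.9,0,0,0,0,30],[-38.6,-5.9,0,0,0,0,30],[-38.6,-5.9,0,0,0,0,30],[-38.6,-5.9,0,0,0,0,30],[-38.6,-5.8,0,0,0,0,30],[-38.7,-5.8,0,0,0,0,30],[-38.7,-5.8,0,0,0,0,30]]])

```text
time_s: 5.15
eef_pos: [0.4727, 0.1124, 0.0665]
eef_rot: [-0.0, 0.764, 0.646, -0.0]
wrist_force: [1.1, -0.7, 0.0]
opening: 0.504
grasp_force: 60.9
```

Request:
jog_arm(series=[[[0,0,0,0,0,0,30],[0,0,0,0,0,0,30],[0,0,20,0,0,0,30],[0,0,17,0,0,0,30],[0,0,10,0,0,0,30],[0,0,4,0,0,0,30],[0,0,2,0,0,0,30],[0,0,1.5,0,0,0,30],[0,0,0,0,0,0,30],[0,0,0,0,0,0,30]]])

```text
time_s: 6.15
eef_pos: [0.4743, 0.1138, 0.0128]
eef_rot: [0.0, 0.764, 0.645, 0.0]
wrist_force: [0.6, 0.2, -0.6]
opening: 0.506
grasp_force: 60.9
```

```bash
python3 go.py .4742 .1140 -9.6; python3 -c "
from bench import ctrl;import cv2
c=ctrl.camera('scene');f=c['frame'][130:250,220:380];cv2.imwrite('pics/s2.png',cv2.resize(f,None,fx=4,fy=4,interpolation=2))"
```

```text
t 6.15 p [0.4743 0.1138 0.0128] yaw -9.6 z [ 0.001 -0.    -1.   ] q6 0.16 F [ 0.6  0.2 -0.6] open 0.506 grip 60.9
tool shift now [ 0.2 -0.1 -0. ]
turn rz (tool) -0.000
shift after turn [ 0.2 -0.1 -0. ]
```

View pics/s2.png

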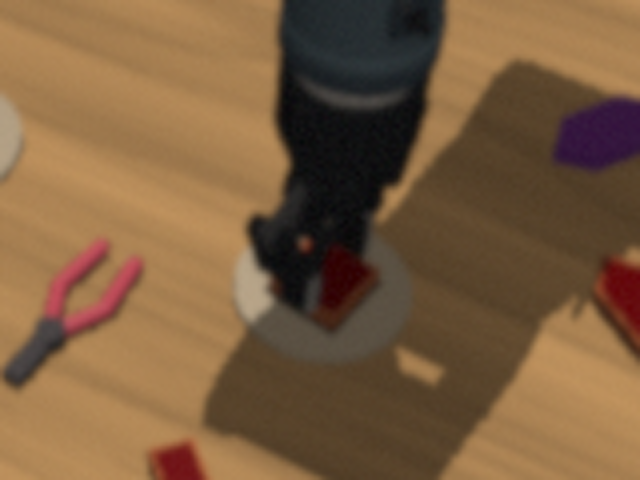

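The square is held over its pad, still about 1 mm above it with no contact force. I'll lower the rest and release.

Request:
jog_arm(series=[[[0,0,0.6,0,0,0,30],[0,0,0.5,0,0,0,30],[0,0,0,0,0,0,30],[0,0,0,0,0,0,55],[0,0,0,0,0,0,65],[0,0,0,0,0,0,85],[0,0,-20,0,0,0,85],[0,0,-30,0,0,0,85],[-10,0,-40,0,0,0,85],[-25,0,-25,0,0,0,85]]])

```text
time_s: 7.2
eef_pos: [0.469, 0.0799, 0.1288]
eef_rot: [0.001, 0.763, 0.646, 0.001]
wrist_force: [-0.4, -1.1, 0.9]
opening: 1.0
grasp_force: 0.0
```

```bash
python3 go.py
python3 - <<'E'
from h import *
from bench import ctrl
for n in("top","scene"):
    c=ctrl.camera(n);np.savez(n+"1.npz",**c)
    u=(213,214) if n=="top" else (300,202)
    f=c["frame"][u[1]-40:u[1]+40,u[0]-40:u[0]+40];cv2.imwrite(f"pics/{n}1.png",cv2.resize(f,None,fx=5,fy=5,interpolation=2))
    for k,_ in blobs(c,"red"):
        P=px(k)
        for z in (.012,.016,.02):
            a=axis(cast(c,P,z)); print(n,P.mean(0).round(),z,a[0].round(4),np.round(a[2],1))
im=np.hstack([cv2.imread("pics/top1.png"),cv2.imread("pics/scene1.png")]);cv2.imwrite("pics/both1.png",im)
E
```

```text
t 7.2 p [0.469  0.0799 0.1288] yaw -9.5 z [ 0.003  0.    -1.   ] q6 0.08 F [-0.4 -1.1  0.9] open 1.000 grip 0.0
top [372. 246.] 0.012 [ 0.3762 -0.3057] [41.  41.   1.3]
top [372. 246.] 0.016 [ 0.3761 -0.3047] [40.8 40.8  1.3]
top [372. 246.] 0.02 [ 0.3759 -0.3038] [40.7 40.7  1.3]
top [209. 152.] 0.012 [0.6422 0.1211] [78.9 20.6 48.2]
top [209. 152.] 0.016 [0.6412 0.1206] [78.6 20.5 48.2]
top [209. 152.] 0.02 [0.6401 0.1202] [78.3 20.5 48.2]
scene [269. 257.] 0.012 [0.6446 0.1242] [79.2 20.8 48. ]
scene [269. 257.] 0.016 [0.6466 0.1252] [78.7 20.7 47.9]
scene [269. 257.] 0.02 [0.6486 0.1262] [78.3 20.5 48. ]
scene [381. 208.] 0.012 [0.4034 0.2825] [79.4 39.5 55.3]
scene [381. 208.] 0.016 [0.4067 0.2826] [79.  39.3 55.2]
scene [381. 208.] 0.02 [0.4101 0.2828] [78.5 39.1 55.2]
scene [301. 199.] 0.012 [0.4737 0.1167] [42.7 37.7 78.9]
scene [301. 199.] 0.016 [0.4767 0.1178] [42.5 37.5 78.9]
scene [301. 199.] 0.02 [0.4797 0.1188] [42.2 37.3 78.9]
scene [182. 117.] 0.012 [ 0.3815 -0.2991] [49.4 42.8 43.6]
scene [182. 117.] 0.016 [ 0.385  -0.2957] [49.1 42.6 43.6]
scene [182. 117.] 0.02 [ 0.3885 -0.2923] [48.8 42.3 43.6]
scene [32. 98.] 0.012 [ 0.5374 -0.7348] [132.5  40.9  66.5]
scene [32. 98.] 0.016 [ 0.54  -0.729] [131.8  40.7  66.5]
scene [32. 98.] 0.02 [ 0.5426 -0.7232] [131.   40.4  66.5]
```

View pics/both1.png

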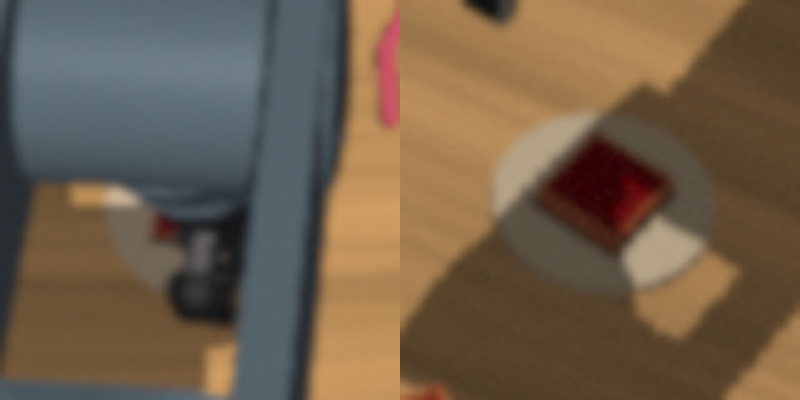

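Scene view: the square (centre of the right crop) lies flat on its pad and looks centred. Arm shadow and occlusion mean I'll recheck it later. Next is the hexagon.

```bash
python3 go.py .4006 .2823 -34.6
```

```text
t 7.3 p [0.4707 0.0776 0.1301] yaw -9.7 z [ 0.008 -0.001 -1.   ] q6 0.08 F [-0.6  0.6  0.3] open 0.999 grip 0.0
tool shift now [ 190.  -103.5   -0.8]
turn rz (tool) 0.435
shift after turn [ 128.7 -173.9   -0.8]
```

Request:
jog_arm(series=[[[37.8,-20.1,0,0,0,0,85],[37.8,-20.1,10,0,0,0,85],[37.8,-20.1,10,0,0,0,85],[37.8,-20.2,10,0,0,0,85],[37.7,-20.2,10,0,0,0,85],[0,0,15,0,0,0.145,85],[0,0,15,0,0,0.145,85],[0,0,10,0,0,0.145,85],[0,0,0,0,0,0,85],[0,0,0,0,0,0,85]]])

```text
time_s: 8.3
eef_pos: [0.3996, 0.2823, 0.0455]
eef_rot: [-0.0, 0.884, 0.467, -0.001]
wrist_force: [0.7, -0.6, 0.4]
opening: 0.996
grasp_force: 0.0
```

```bash
python3 go.py .4006 .2823 -34.6;  python3 - <<'E'
from h import *
from bench import ctrl
ims=[]
for n in("top","scene"):
    c=ctrl.camera(n);np.savez(n+"2.npz",**c)
    u=(213,214) if n=="top" else (300,202)
    f=c["frame"][u[1]-40:u[1]+40,u[0]-40:u[0]+40];ims.append(cv2.resize(f,None,fx=5,fy=5,interpolation=2))
    for k,_ in blobs(c,"red"):
        P=px(k);a=axis(cast(c,P,.016)); print(n,P.mean(0).round(),a[0].round(4),np.round(a[2],1))
cv2.imwrite("pics/both2.png",np.hstack(ims))
E
```

```text
t 8.3 p [0.3996 0.2823 0.0455] yaw -34.3 z [-0.002 -0.    -1.   ] q6 0.97 F [ 0.7 -0.6  0.4] open 0.996 grip 0.0
tool shift now [ 0.6  0.9 -0. ]
turn rz (tool) 0.005
shift after turn [ 0.6  0.9 -0. ]
top [372. 246.] [ 0.3761 -0.3047] [41.2 40.9 20. ]
top [153. 246.] [0.3923 0.2684] [51.8 35.6 55. ]
top [213. 214.] [0.4733 0.1115] [40.4 39.4 79.5]
top [209. 152.] [0.6411 0.1206] [77.4 18.9 48.2]
scene [269. 258.] [0.6467 0.1252] [77.9 21.1 48.2]
scene [384. 208.] [0.4059 0.2875] [59.9 31.  53.2]
scene [301. 200.] [0.4789 0.1167] [43.6 45.3 -9.7]
scene [182. 117.] [ 0.3849 -0.2958] [49.3 42.8 39.8]
scene [31. 98.] [ 0.54   -0.7291] [131.4  40.8  66.8]
```

View pics/both2.png

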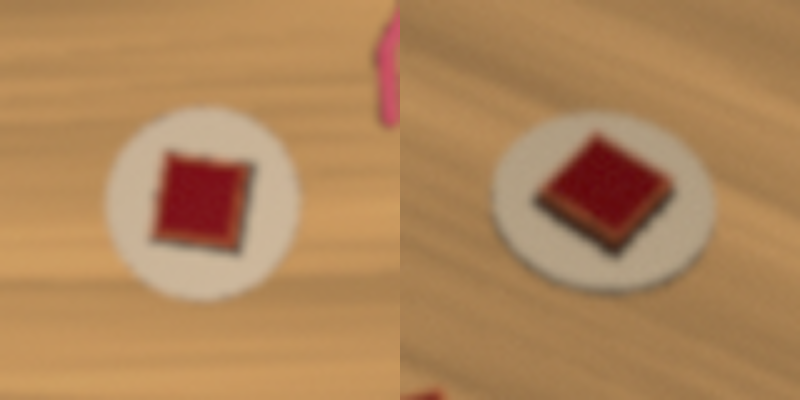

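The square on its pad matches its outline in both views: in the top view its centre (213,214) coincides with the outline's centre. Now grip the hexagon.

Request:
jog_arm(series=[[[0,0.5,18,0,0,0.004,85],[0,0,14,0,0,0,85],[0,0,6,0,0,0,60],[0,0,1.5,0,0,0,45],[0,0,0,0,0,0,20],[0,0,0,0,0,0,20],[0,0,0,0,0,0,20],[0,0,0,0,0,0,20],[0,0,0,0,0,0,20],[0,0,0,0,0,0,20]]])

```text
time_s: 9.4
eef_pos: [0.4012, 0.2823, 0.0073]
eef_rot: [0.0, 0.886, 0.464, 0.001]
wrist_force: [-0.5, -0.2, 6.0]
opening: 0.438
grasp_force: 60.9
```

```bash
python3 go.py .538 -.381 -89.6
```

```text
t 9.4 p [0.4012 0.2823 0.0073] yaw -34.8 z [ 0.001  0.    -1.   ] q6 0.98 F [-0.5 -0.2  6. ] open 0.438 grip 60.9
tool shift now [-4.668e+02  4.906e+02 -1.000e-01]
turn rz (tool) 0.957
shift after turn [ 1.321e+02  6.642e+02 -1.000e-01]
```

Request:
jog_arm(series=[[[0,0,-20,0,0,0,20],[0,0,-30,0,0,0,20],[0,0,-30,0,0,0,20],[-31,32.7,0,0,0,0,20],[-31,32.7,0,0,0,0,20],[-31,32.7,0,0,0,0,20],[-31,32.7,0,0,0,0,20],[-31,32.7,0,0,0,0,20],[-31,32.7,0,0,0,0,20],[-31,32.7,0,0,0,0,20]]])

```text
time_s: 10.4
eef_pos: [0.4647, -0.0286, 0.0866]
eef_rot: [-0.0, 0.886, 0.463, 0.0]
wrist_force: [0.7, 0.6, -1.3]
opening: 0.437
grasp_force: 60.3
```

Request:
jog_arm(series=[[[-31,32.7,0,0,0,0,20],[-31,32.7,0,0,0,0,20],[-31,32.7,0,0,0,0,20],[-31,32.7,0,0,0,0,20],[-31,32.7,0,0,0,0,20],[-31,32.7,0,0,0,0,20],[-31,32.7,0,0,0,0,20],[-32,33,0,0,0,0,20],[0,0,0,0,0,0.137,20],[0,0,0,0,0,0.137,20]]])

```text
time_s: 11.4
eef_pos: [0.5373, -0.3822, 0.0856]
eef_rot: [-0.0, 0.942, 0.334, -0.0]
wrist_force: [-1.4, 1.1, -1.0]
opening: 0.437
grasp_force: 60.4
```

Request:
jog_arm(series=[[[0,0,10,0,0,0.137,20],[0,0,10,0,0,0.137,20],[0,0,12,0,0,0.137,20],[0,0,10,0,0,0.137,20],[0,0,10,0,0,0.135,20],[0,0,10,0,0,0,20],[0,0,0,0,0,0,20],[0,0,0,0,0,0,20],[0,0,0,0,0,0,20],[0,0,0,0,0,0,20]]])

```text
time_s: 12.4
eef_pos: [0.5384, -0.381, 0.0254]
eef_rot: [0.0, 1.0, 0.004, 0.0]
wrist_force: [-0.8, 0.2, -1.0]
opening: 0.436
grasp_force: 60.4
```

```bash
python3 go.py .538 -.381 -89.6; python3 -c "
from bench import ctrl;import cv2
c=ctrl.camera('scene');f=c['frame'][70:210,30:210];cv2.imwrite('pics/s3.png',cv2.resize(f,None,fx=4,fy=4,interpolation=2))"
```

```text
t 12.4 p [ 0.5384 -0.381   0.0254] yaw -89.6 z [ 0.001 -0.001 -1.   ] q6 0.77 F [-0.8  0.2 -1. ] open 0.436 grip 60.4
tool shift now [-0.4 -0.  -0. ]
turn rz (tool) 0.001
shift after turn [-0.4 -0.  -0. ]
```

View pics/s3.png

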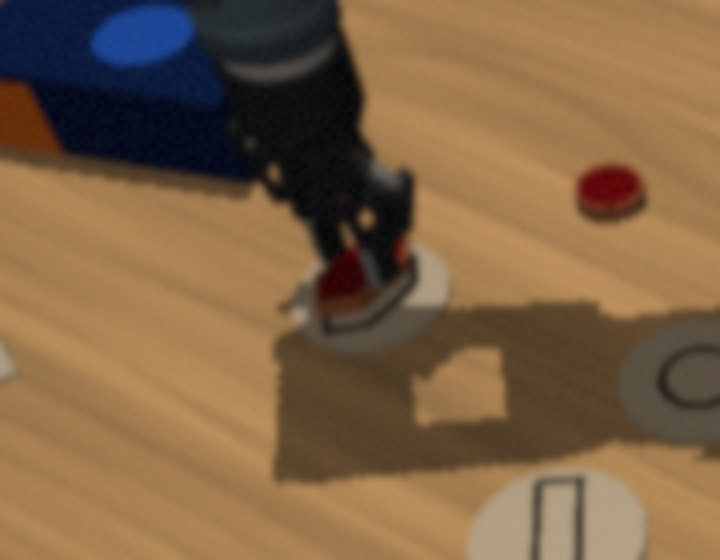

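The hexagon is held just above its outline, aligned. Lowering and releasing.

Request:
jog_arm(series=[[[0,0,6,0,0,0,20],[0,0,5,0,0,0,20],[0,0,2,0,0,0,20],[0,0,0.8,0,0,0,20],[0,0,0.5,0,0,0,20],[0,0,0,0,0,0,20],[0,0,0,0,0,0,48],[0,0,0,0,0,0,60],[0,0,0,0,0,0,70],[0,0,-20,0,0,0,85]]])

```text
time_s: 13.45
eef_pos: [0.536, -0.3788, 0.0272]
eef_rot: [-0.002, 1.0, 0.003, -0.002]
wrist_force: [0.8, 0.2, 0.0]
opening: 0.964
grasp_force: 0.0
```

```bash
python3 go.py .3768 -.304 -36
```

```text
t 13.45 p [ 0.536  -0.3788  0.0272] yaw -89.6 z [-0.004  0.004 -1.   ] q6 0.77 F [0.8 0.2 0. ] open 0.964 grip 0.0
tool shift now [-158.7  -75.9    1. ]
turn rz (tool) -0.936
shift after turn [ -33.1 -172.8    1. ]
```

Request:
jog_arm(series=[[[0,0,-30,0,0,0,85],[0,0,-20,0,0,0,85],[-32,-15.8,0,0,0,0,85],[-32,-15.8,0,0,0,0,85],[-32,-15.8,0,0,0,0,85],[-32,-15.8,0,0,0,0,85],[-32.2,-15.7,10,0,0,0,85],[0,0,20,0,0,0,85],[0,0,0,0,0,0,85],[0,0,0,0,0,0,85]]])

```text
time_s: 14.45
eef_pos: [0.3776, -0.3033, 0.0507]
eef_rot: [0.0, 1.0, 0.003, 0.0]
wrist_force: [0.1, 0.7, 0.8]
opening: 0.997
grasp_force: 0.0
```

```bash
python3 go.py .3776 -.3032 -89.6;  python3 - <<'E'
from h import *
from bench import ctrl
ims=[]
for n in("top","scene"):
    c=ctrl.camera(n);np.savez(n+"3.npz",**c)
    u=(397,186) if n=="top" else (122,144)
    f=c["frame"][u[1]-40:u[1]+40,u[0]-40:u[0]+40];ims.append(cv2.resize(f,None,fx=5,fy=5,interpolation=2))
    for k,_ in blobs(c,"red"):
        P=px(k);a=axis(cast(c,P,.016)); print(n,P.mean(0).round(),a[0].round(4),np.round(a[2],1))
cv2.imwrite("pics/both3.png",np.hstack(ims))
E
```

```text
t 14.45 p [ 0.3776 -0.3033  0.0507] yaw -89.6 z [ 0. -0. -1.] q6 0.64 F [0.1 0.7 0.8] open 0.997 grip 0.0
tool shift now [-0.  -0.1 -0. ]
turn rz (tool) -0.000
shift after turn [-0.  -0.1 -0. ]
top [212. 214.] [0.4726 0.1125] [ 39.8  43.  -13.7]
top [397. 185.] [ 0.5361 -0.3814] [71.4 33.9  0.3]
top [209. 152.] [0.6412 0.1207] [76.4 18.  48.3]
scene [270. 261.] [0.6474 0.1259] [82.7 22.3 46.6]
scene [300. 200.] [0.4791 0.1158] [43.7 48.  -9.8]
scene [122. 141.] [ 0.5409 -0.3743] [77.1 38.9  0.1]
scene [32. 98.] [ 0.5399 -0.7291] [130.2  40.9  66.7]
```

View pics/both3.png

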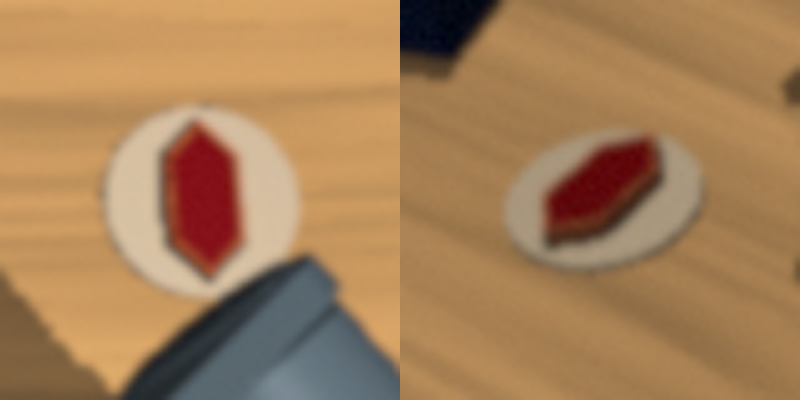

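The hexagon lies on its pad in both views, with a dark outline strip visible on the near side. I'll check its lateral offset with an intensity profile.

Run:
```python
from h import *
for n in("0","3"):
    c=dict(np.load(f"top{n}.npz")); f=c["frame"]
    for ch,nm in ((0,"B"),(1,"G"),(2,"R")): print(n,nm,f[182:190,384:412,ch].mean(0).round().astype(int))
def uv(c,p):
    w,x,y,z=c["rotation"];d=R.from_quat([x,y,z,w]).inv().apply(np.array(p)-c["xyz"]);return (c["fx"]*d[...,0]/d[...,2]+c["cx"]).round(2)
# predicted column for pad centre (top frame): edges
o=np.array([.5367,-.3843])
for s in(20,-20): print(s,[uv(c,[o[0],o[1]+s/1e3,z]) for z in(.004,.016)], "outline outer",uv(c,[o[0],o[1]+np.sign(s)*.0225,.004]))
```

```text
0 B [140 140 139 135 118  90  86 113 133 139 139 139 138 138 138 139 139 138
 132 110  87 100 125 136 138 138 138 138]
0 G [165 166 165 160 140 107 101 133 158 165 165 165 164 164 164 164 165 164
 156 130 103 118 148 161 164 163 163 163]
0 R [185 185 185 179 157 119 114 150 177 185 185 185 184 184 184 184 184 184
 176 146 116 133 167 181 184 183 184 183]
3 B [162 163 162 154 128  85  52  41  32  25  24  24  23  24  24  24  23  23
  23  36  72 114 146 159 161 161 161 160]
3 G [193 193 192 183 152 104  75  65  45  22  16  16  16  16  17  17  16  16
  19  45  92 142 176 189 190 190 190 190]
3 R [215 215 215 206 172 131 134 148 141 134 133 134 133 133 133 133 133 132
 133 141 164 192 209 214 214 214 213 213]
20 [np.float64(389.47), np.float64(390.74)] outline outer 388.54
-20 [np.float64(404.38), np.float64(405.81)] outline outer 405.31
```

Run:
```python
from h import *
def glass(c,t,ratio=.3):
    f=cv2.resize(c["frame"],None,fx=K,fy=K,interpolation=cv2.INTER_CUBIC).astype(int)
    m=((f[...,2]>50)&(f[...,1]<ratio*f[...,2])&(f[...,0]<.45*f[...,2])&(np.abs(f[...,2]-f[...,0])>40)).astype(np.uint8)
    cs,_=cv2.findContours(m,cv2.RETR_EXTERNAL,cv2.CHAIN_APPROX_NONE)
    return [k for k in cs if cv2.contourArea(k)>80*K*K]
for n in("top0","top2","top3","scene0","scene2","scene3"):
    c=dict(np.load(n+".npz"))
    for r in (.2,.3,.4):
      for k in glass(c,0,r):
        P=px(k);z=.012 if n[-1]=="0" else .016
        a=axis(cast(c,P,z))
        if max(a[2][:2])<95: print(n,r,P.mean(0).round(),a[0].round(4),np.round(a[2],1))
```

```text
top0 0.2 [149. 243.] [0.399  0.2798] [64.5 27.2 55.1]
top0 0.2 [116. 185.] [0.5589 0.3715] [ 33.1  33.5 -29.6]
top0 0.2 [209. 152.] [0.6429 0.1213] [70.6 12.9 48.6]
top0 0.3 [373. 246.] [ 0.3761 -0.3062] [37.7 37.1 23.1]
top0 0.3 [149. 243.] [0.3989 0.2796] [68.1 29.8 55.3]
top0 0.3 [116. 185.] [0.5589 0.3714] [ 35.6  35.8 -29.8]
top0 0.3 [209. 152.] [0.6426 0.1213] [73.5 15.5 48.8]
top0 0.4 [372. 246.] [ 0.3761 -0.3058] [41.2 40.8 24.6]
top0 0.4 [149. 243.] [0.3989 0.2794] [71.8 32.6 55.2]
top0 0.4 [116. 185.] [0.5587 0.3711] [38.6 38.1 60.5]
top0 0.4 [209. 152.] [0.6423 0.1211] [76.3 18.  48.3]
top2 0.2 [212. 213.] [0.4741 0.1124] [ 31.8  32.7 -10.2]
top2 0.2 [208. 152.] [0.6418 0.1209] [70.4 12.9 48.2]
top2 0.3 [373. 246.] [ 0.3759 -0.3052] [36.8 37.7 -3.7]
top2 0.3 [152. 245.] [0.3933 0.2698] [45.5 29.6 57. ]
top2 0.3 [212. 213.] [0.4737 0.112 ] [35.9 35.4 80.3]
top2 0.3 [209. 152.] [0.6415 0.1207] [73.5 15.4 48.4]
top2 0.4 [372. 246.] [ 0.3759 -0.3049] [40.7 41.  -1.5]
top2 0.4 [153. 245.] [0.393  0.2692] [47.3 31.9 56.2]
top2 0.4 [212. 214.] [0.4733 0.1116] [ 38.9  38.9 -10.3]

[... 1458 characters left out ...]
19.  48.6]
scene2 0.4 [301. 199.] [0.4762 0.1156] [39.2 38.4 80.7]
scene2 0.4 [182. 116.] [ 0.3833 -0.2976] [41.7 39.9 45.1]
scene3 0.2 [301. 198.] [0.4753 0.1154] [35.  34.3 80.2]
scene3 0.2 [121. 140.] [ 0.5393 -0.3771] [62.7 26.6  2.5]
scene3 0.3 [269. 257.] [0.6462 0.1252] [73.  16.7 48.4]
scene3 0.3 [301. 199.] [0.4755 0.1155] [37.  37.3 -9.8]
scene3 0.3 [122. 140.] [ 0.5393 -0.3768] [66.9 29.8  2.3]
scene3 0.3 [182. 116.] [ 0.3826 -0.2979] [ 36.7  37.4 -20.2]
scene3 0.4 [269. 257.] [0.6466 0.1253] [76.1 19.1 48.4]
scene3 0.4 [301. 199.] [0.4759 0.1157] [ 39.4  40.1 -10.5]
scene3 0.4 [122. 140.] [ 0.5396 -0.3762] [70.7 32.8  0.8]
scene3 0.4 [182. 116.] [ 0.3827 -0.2976] [40.5 39.5 46.9]
```

Strict glass masks agree in both cameras: the hexagon is about 2.3 mm off in +y, which I'll mend later, and the square is within about 1.5 mm. Now the disc, gripped two ways to centre it.

Request:
jog_arm(series=[[[0,1.3,20,0,0,0,85],[0,0,15,0,0,0,85],[0,0,6,0,0,0,70],[0,0,1.8,0,0,0,55],[0,0,0,0,0,0,30],[0,0,0,0,0,0,30],[0,0,0,0,0,0,30],[0,0,0,0,0,0,85],[0,0,0,0,0,0,85],[0,0,0,0,0,0,85]]])

```text
time_s: 15.55
eef_pos: [0.3774, -0.3043, 0.008]
eef_rot: [0.0, 1.0, 0.003, 0.0]
wrist_force: [1.1, -0.7, 1.0]
opening: 0.849
grasp_force: 0.0
```

Request:
jog_arm(series=[[[0,0,0,0,0,0.147,85],[0,0,0,0,0,0.147,85],[0,0,0,0,0,0.147,85],[0,0,0,0,0,0.147,85],[0,0,0,0,0,0.147,85],[0,0,0,0,0,0.147,85],[0,0,0,0,0,0.147,85],[0,0,0,0,0,0.147,85],[0,0,0,0,0,0.147,85],[0,0,0,0,0,0.147,85]]])

```text
time_s: 16.55
eef_pos: [0.377, -0.3039, 0.0073]
eef_rot: [-0.0, 0.742, -0.67, -0.0]
wrist_force: [0.3, -0.1, -0.2]
opening: 1.0
grasp_force: 0.0
```

Request:
jog_arm(series=[[[0,0,0,0,0,0,60],[0,0,0,0,0,0,45],[0,0,0,0,0,0,30],[0,0,0,0,0,0,30],[0,0,0,0,0,0,30],[0,0,0,0,0,0,30],[0,0,0,0,0,0,30],[0,0,-20,0,0,0,30],[0,0,-20,0,0,0,30],[0,0,-10,0,0,0,30]]])

```text
time_s: 17.55
eef_pos: [0.3778, -0.3049, 0.0591]
eef_rot: [0.0, 0.745, -0.667, 0.001]
wrist_force: [1.6, -0.2, -0.6]
opening: 0.355
grasp_force: 0.0
```

```bash
python3 go.py .4892 -.1484
```

```text
t 17.55 p [ 0.3778 -0.3049  0.0591] yaw -173.7 z [ 0.001 -0.002 -1.   ] q6 2.11 F [ 1.6 -0.2 -0.6] open 0.355 grip 0.0
tool shift now [-1.434e+02 -1.278e+02 -1.000e-01]
```

The grip is empty, so I'll look.

Run:
```python
from h import *
from bench import ctrl
c=ctrl.camera("scene");np.savez("scene4.npz",**c)
cv2.imwrite("pics/s4.png",cv2.resize(c["frame"][60:200,110:290],None,fx=4,fy=4,interpolation=2))
for n in("scene","top"):
    c=ctrl.camera(n)
    for k,_ in blobs(c,"red"):
        P=px(k);a=axis(cast(c,P,.012));print(n,P.mean(0).round(),a[0].round(4),np.round(a[2],1))
```

```text
scene [270. 261.] [0.6454 0.125 ] [83.1 22.4 47. ]
scene [301. 200.] [0.4757 0.1155] [43.9 48.6 -9.8]
scene [122. 141.] [ 0.5383 -0.3783] [77.6 38.8  0.8]
scene [32. 98.] [ 0.5373 -0.735 ] [132.5  41.   66.9]
top [212. 214.] [0.4734 0.1128] [ 39.3  43.7 -14. ]
top [397. 185.] [ 0.5367 -0.3826] [72.1 34.   0.4]
top [209. 152.] [0.6423 0.1211] [76.6 18.1 48.3]
```

View pics/s4.png

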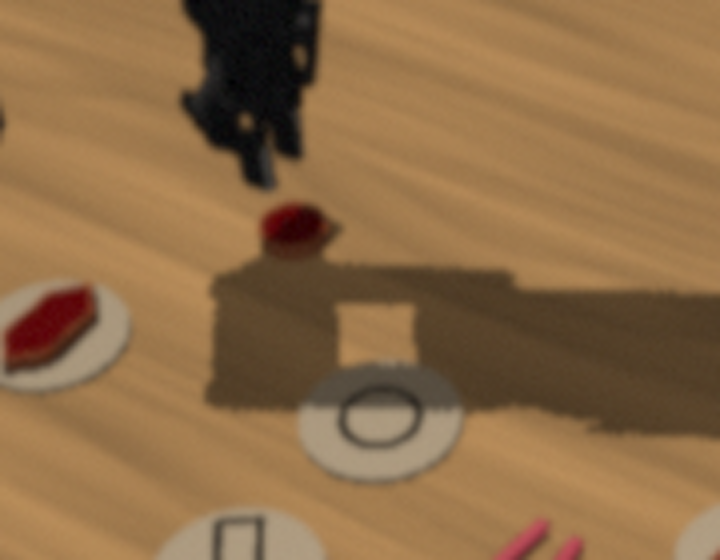

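The disc is still on the table at scene pixel (184,117), about where it was. I probably gripped it too high. I'll measure it and regrip lower.

```bash
python3 - <<'E'
from h import *
for n in ("scene0","scene4"):
    c=dict(np.load(n+".npz")); f=cv2.resize(c["frame"],None,fx=K,fy=K,interpolation=cv2.INTER_CUBIC).astype(int)
    for r in (.2,.3,.4):
        m=((f[...,2]>25)&(f[...,1]<r*f[...,2])&(f[...,0]<.5*f[...,2])).astype(np.uint8); m[:95*K]=0;m[135*K:]=0;m[:,:165*K]=0;m[:,205*K:]=0
        cs,_=cv2.findContours(m,cv2.RETR_EXTERNAL,cv2.CHAIN_APPROX_NONE); k=max(cs,key=cv2.contourArea)
        a=axis(cast(c,px(k),.012)); print(n,r,a[0].round(4),np.round(a[2],1))
E
python3 go.py
```

```text
scene0 0.2 [ 0.379  -0.3017] [ 33.1  35.4 -22.2]
scene0 0.3 [ 0.3792 -0.3014] [ 36.6  38.  -21.3]
scene0 0.4 [ 0.3799 -0.3008] [ 41.3  41.5 -28.3]
scene4 0.2 [ 0.3768 -0.2999] [ 32.6  34.9 -52.4]
scene4 0.3 [ 0.3769 -0.3001] [ 36.1  37.4 -41. ]
scene4 0.4 [ 0.3771 -0.2998] [40.2 39.4 46.9]
t 17.7 p [ 0.3775 -0.3045  0.0579] yaw -173.8 z [ 0.001 -0.001 -1.   ] q6 2.11 F [ 0.5 -0.5  0.1] open 0.351 grip 0.0
```

Request:
jog_arm(series=[[[-1.4,2,0,0,0,0,85],[0,0,0,0,0,0,85],[0,0,0,0,0,0,85],[0,0,20,0,0,0,85],[0,0,20,0,0,0,85],[0,0,10,0,0,0,85],[0,0,4,0,0,0,85],[0,0,0,0,0,0,85],[0,0,0,0,0,0,85],[0,0,0,0,0,0,85]]])

```text
time_s: 18.7
eef_pos: [0.3756, -0.3036, 0.0044]
eef_rot: [0.0, 0.744, -0.668, 0.001]
wrist_force: [-0.2, 0.6, -0.0]
opening: 0.994
grasp_force: 0.0
```

Request:
jog_arm(series=[[[0,0,0,0,0,0,70],[0,0,0,0,0,0,60],[0,0,0,0,0,0,52],[0,0,0,0,0,0,44],[0,0,0,0,0,0,40],[0,0,0,0,0,0,40],[0,0,0,0,0,0,40],[0,0,0,0,0,0,40],[0,0,0,0,0,0,40],[0,0,0,0,0,0,40]]])

```text
time_s: 19.7
eef_pos: [0.3751, -0.3031, 0.0045]
eef_rot: [0.0, 0.744, -0.668, -0.0]
wrist_force: [-2.4, 3.4, 10.8]
opening: 0.542
grasp_force: 59.7
```

```bash
python3 go.py .4892 -.1484; python3 -c "
from bench import ctrl;import cv2
c=ctrl.camera('scene');f=c['frame'][70:150,130:240];cv2.imwrite('pics/s5.png',cv2.resize(f,None,fx=6,fy=6,interpolation=2))"
```

```text
t 19.7 p [ 0.3751 -0.3031  0.0045] yaw -173.8 z [-0. -0. -1.] q6 2.11 F [-2.4  3.4 10.8] open 0.542 grip 59.7
tool shift now [-141.6 -130.1   -0. ]
```

View pics/s5.png

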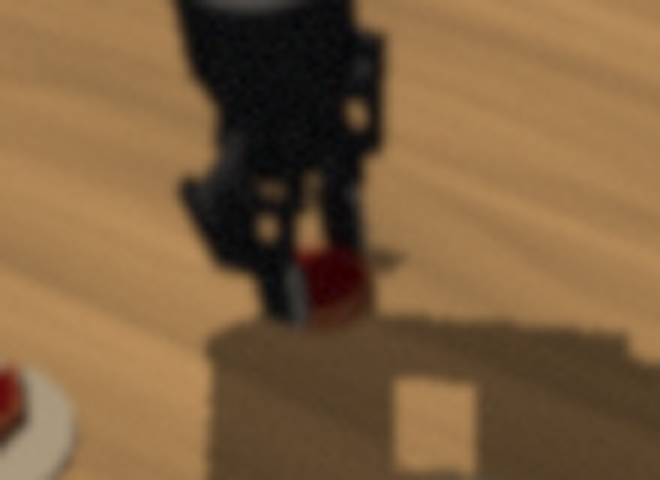

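The disc is now held between the pads at crop centre. Lift and transfer.

Request:
jog_arm(series=[[[0,0,-3,0,0,0,40],[0,0,-10,0,0,0,40],[0,0,-15,0,0,0,40],[0,0,-22,0,0,0,40],[-28.3,-26,0,0,0,0,40],[-28.3,-26,0,0,0,0,40],[-28.3,-26,0,0,0,0,40],[-28.3,-26,0,0,0,0,40],[-28.4,-26.1,0,0,0,0,40],[0,0,0,0,0,0,40]]])

```text
time_s: 20.75
eef_pos: [0.4913, -0.1449, 0.0543]
eef_rot: [-0.001, 0.746, -0.666, 0.0]
wrist_force: [-0.7, -0.0, 0.1]
opening: 0.545
grasp_force: 61.7
```

```bash
python3 go.py .4892 -.1484
```

```text
t 20.75 p [ 0.4913 -0.1449  0.0543] yaw -173.6 z [ 0.001  0.001 -1.   ] q6 2.51 F [-0.7 -0.   0.1] open 0.545 grip 61.7
tool shift now [ 3.2  2.4 -0. ]
```

Request:
jog_arm(series=[[[0,0,0,0,0,0,40],[0,0,10,0,0,0,40],[0,0,15,0,0,0,40],[0,0,10,0,0,0,40],[0,0,4,0,0,0,40],[0,0,3,0,0,0,40],[0,0,0,0,0,0,40],[0,0,0,0,0,0,40],[0,0,0,0,0,0,40],[0,0,0,0,0,0,40]]])

```text
time_s: 21.75
eef_pos: [0.4896, -0.1483, 0.012]
eef_rot: [-0.0, 0.744, -0.668, 0.0]
wrist_force: [-0.4, -0.4, -1.3]
opening: 0.546
grasp_force: 61.8
```

```bash
python3 go.py .4892 -.1484
```

```text
t 21.75 p [ 0.4896 -0.1483  0.012 ] yaw -173.8 z [ 0.001 -0.    -1.   ] q6 2.51 F [-0.4 -0.4 -1.3] open 0.546 grip 61.8
tool shift now [ 0.   0.4 -0. ]
```

Request:
jog_arm(series=[[[0,0,1.2,0,0,0,40],[0,0,0.8,0,0,0,40],[0,0,0.6,0,0,0,40],[0,0,0,0,0,0,40],[0,0,0,0,0,0,58],[0,0,0,0,0,0,70],[0,0,0,0,0,0,80],[0,0,-20,0,0,0,85],[0,0,-30,0,0,-0.14,85],[0,0,-30,0,0,-0.14,85]]])

```text
time_s: 22.75
eef_pos: [0.4887, -0.148, 0.0895]
eef_rot: [0.0, 0.832, -0.555, -0.001]
wrist_force: [0.3, 0.5, 0.8]
opening: 0.992
grasp_force: 0.0
```

Request:
jog_arm(series=[[[0,0,0,0,0,-0.145,85],[0,0,0,0,0,-0.145,85],[0,0,0,0,0,-0.145,85],[0,0,0,0,0,-0.145,85],[0,0,0,0,0,-0.145,85],[0,0,0,0,0,-0.145,85],[0,0,0,0,0,-0.145,85],[0,0,0,0,0,-0.145,85],[0,0,0,0,0,-0.145,85],[0,0,0,0,0,-0.145,85]]])

```text
time_s: 23.75
eef_pos: [0.4893, -0.1482, 0.0891]
eef_rot: [0.0, 0.991, 0.136, 0.0]
wrist_force: [1.0, 0.7, 0.7]
opening: 0.997
grasp_force: 0.0
```

```bash
python3 go.py .6435 .123 -41.7
```

```text
t 23.75 p [ 0.4893 -0.1482  0.0891] yaw -74.4 z [ 0. -0. -1.] q6 0.77 F [1.  0.7 0.7] open 0.997 grip 0.0
tool shift now [ 221.6 -219.6    0. ]
turn rz (tool) -0.570
shift after turn [305.1 -65.3   0. ]
```

Request:
jog_arm(series=[[[27.7,-27.4,0,0,0,0,85],[27.7,-27.4,0,0,0,0,85],[27.7,-27.4,0,0,0,0,85],[27.7,-27.4,0,0,0,0,85],[27.7,-27.5,0,0,0,0,85],[27.7,-27.5,0,0,0,0,85],[27.7,-27.5,0,0,0,0,85],[27.7,-27.5,0,0,0,0,85],[0,0,5,0,0,-0.1425,85],[0,0,10,0,0,-0.1425,85]]])

```text
time_s: 24.75
eef_pos: [0.6461, 0.1236, 0.0745]
eef_rot: [0.0, 0.961, 0.276, 0.001]
wrist_force: [-0.3, -0.5, -0.2]
opening: 0.995
grasp_force: 0.0
```

Request:
jog_arm(series=[[[0,0,10,0,0,-0.1425,85],[0,0,10,0,0,-0.1425,85],[0,0,0,0,0,0,85],[0,0,0,0,0,0,85],[0,0,0,0,0,0,85],[0,0,0,0,0,0,85],[0,0,0,0,0,0,85],[0,0,0,0,0,0,85],[0,0,0,0,0,0,85],[0,0,0,0,0,0,85]]])

```text
time_s: 25.75
eef_pos: [0.6451, 0.122, 0.0541]
eef_rot: [0.0, 0.914, 0.406, 0.0]
wrist_force: [-0.9, -0.4, 0.5]
opening: 0.997
grasp_force: 0.0
```

```bash
python3 go.py .6435 .123 -41.7
cat > meas.py <<'E'
from h import *
from bench import ctrl
import sys
def glass(c,r):
    f=cv2.resize(c["frame"],None,fx=K,fy=K,interpolation=cv2.INTER_CUBIC).astype(int)
    m=((f[...,2]>25)&(f[...,1]<r*f[...,2])&(f[...,0]<.45*f[...,2])&(f[...,2]-f[...,0]>18)).astype(np.uint8)
    cs,_=cv2.findContours(m,cv2.RETR_EXTERNAL,cv2.CHAIN_APPROX_NONE)
    return [k for k in cs if cv2.contourArea(k)>80*K*K]
for n in("top","scene"):
    c=ctrl.camera(n);np.savez(f"{n}{sys.argv[1]}.npz",**c)
    for r in(.22,.3):
        for k in glass(c,r):
            a=axis(cast(c,px(k),.016))
            if max(a[2][:2])<95: print(n,r,px(k).mean(0).round(),a[0].round(4),np.round(a[2],1))
E
python3 meas.py 6
```

```text
t 25.75 p [0.6451 0.122  0.0541] yaw -42.1 z [ 0. -0. -1.] q6 0.74 F [-0.9 -0.4  0.5] open 0.997 grip 0.0
tool shift now [-0.4 -1.9 -0. ]
turn rz (tool) -0.006
shift after turn [-0.4 -1.9 -0. ]
top 0.22 [215. 213.] [0.4736 0.1061] [ 22.1  33.2 -10. ]
top 0.22 [311. 205.] [ 0.4894 -0.1493] [35.2 34.4 17. ]
top 0.22 [398. 185.] [ 0.5365 -0.3823] [64.7 26.9  0.9]
top 0.3 [215. 213.] [0.4732 0.1061] [25.6 35.6 -8.8]
top 0.3 [311. 205.] [ 0.4889 -0.1491] [ 38.1  38.2 -20.7]
top 0.3 [397. 185.] [ 0.5363 -0.382 ] [68.2 29.8  0.6]
scene 0.22 [269. 258.] [0.648  0.1273] [71.7 17.1 48.5]
scene 0.22 [301. 197.] [0.4712 0.1132] [36.3 31.9 82. ]
scene 0.22 [204. 161.] [ 0.4912 -0.1456] [ 34.5  36.  -83.1]
scene 0.22 [121. 140.] [ 0.5393 -0.377 ] [62.9 26.9  2.1]
scene 0.3 [269. 258.] [0.6472 0.1263] [73.7 18.2 48.5]
scene 0.3 [301. 197.] [0.4716 0.1133] [38.5 34.7 80.8]
scene 0.3 [204. 161.] [ 0.4915 -0.1453] [37.5 38.  -3.1]
scene 0.3 [122. 140.] [ 0.5394 -0.3768] [29.4 66.3 -0. ]
```

The disc reads within about 1 mm of its outline in both cameras. Now grip the bar.

Request:
jog_arm(series=[[[-0.4,-1.9,10,0,0,-0.008,85],[0,0,20,0,0,0,85],[0,0,15,0,0,0,70],[0,0,3.5,0,0,0,50],[0,0,0,0,0,0,35],[0,0,0,0,0,0,15],[0,0,0,0,0,0,15],[0,0,0,0,0,0,15],[0,0,0,0,0,0,15],[0,0,0,0,0,0,15]]])

```text
time_s: 26.85
eef_pos: [0.6441, 0.123, 0.0063]
eef_rot: [0.0, 0.912, 0.41, 0.001]
wrist_force: [0.1, -0.0, 3.1]
opening: 0.276
grasp_force: 59.3
```

```bash
python3 go.py .6347 -.1474 -52.9
```

```text
t 26.85 p [0.6441 0.123  0.0063] yaw -41.6 z [ 0.001  0.    -1.   ] q6 0.73 F [ 0.1 -0.   3.1] open 0.276 grip 59.3
tool shift now [-208.5  172.5   -0. ]
turn rz (tool) 0.197
shift after turn [-170.6  210.    -0. ]
```

Request:
jog_arm(series=[[[0,0,-10,0,0,0,15],[0,0,-25,0,0,0,15],[0,0,-25,0,0,0,15],[-29.8,24.6,0,0,0,0,15],[-29.8,24.6,0,0,0,0,15],[-29.8,24.6,0,0,0,0,15],[-29.8,24.7,0,0,0,0,15],[-29.8,24.7,0,0,0,0,15],[-29.8,24.7,0,0,0,0,15],[-29.7,24.7,0,0,0,0,15]]])

```text
time_s: 27.85
eef_pos: [0.6338, -0.149, 0.066]
eef_rot: [-0.0, 0.912, 0.41, 0.0]
wrist_force: [0.3, -0.3, -1.0]
opening: 0.274
grasp_force: 59.0
```

Request:
jog_arm(series=[[[0,0,0,0,0,0.1,15],[0,0,15,0,0,0.097,15],[0,0,15,0,0,0,15],[0,0,13,0,0,0,15],[0,0,6,0,0,0,15],[0,0,4,0,0,0,15],[0,0,0,0,0,0,15],[0,0,0,0,0,0,15],[0,0,0,0,0,0,15],[0,0,0,0,0,0,15]]])

```text
time_s: 28.85
eef_pos: [0.6345, -0.1477, 0.0131]
eef_rot: [0.0, 0.948, 0.318, 0.0]
wrist_force: [1.0, -0.1, 0.1]
opening: 0.276
grasp_force: 59.0
```

```bash
python3 go.py .6347 -.1474 -52.9
```

```text
t 28.85 p [ 0.6345 -0.1477  0.0131] yaw -52.9 z [ 0.001 -0.    -1.   ] q6 0.51 F [ 1.  -0.1  0.1] open 0.276 grip 59.0
tool shift now [ 0.3 -0.1  0. ]
turn rz (tool) 0.000
shift after turn [ 0.3 -0.1  0. ]
```

Request:
jog_arm(series=[[[0.2,0,1.2,0,0,0,15],[0,0,0.9,0,0,0,15],[0,0,0.6,0,0,0,15],[0,0,0,0,0,0,15],[0,0,0,0,0,0,40],[0,0,0,0,0,0,55],[0,0,0,0,0,0,70],[0,0,-20,0,0,0,85],[0,0,-30,0,0,0,85],[0,0,-20,0,0,0.12,85]]])

```text
time_s: 29.85
eef_pos: [0.6348, -0.1476, 0.0813]
eef_rot: [0.0, 0.966, 0.26, 0.001]
wrist_force: [-0.9, -0.7, -0.1]
opening: 0.995
grasp_force: 0.0
```

```bash
python3 go.py .5383 -.381 -89.6
```

```text
t 29.85 p [ 0.6348 -0.1476  0.0813] yaw -59.8 z [ 0.001 -0.001 -1.   ] q6 0.63 F [-0.9 -0.7 -0.1] open 0.995 grip 0.0
tool shift now [-200.7  153.3    0. ]
turn rz (tool) 0.519
shift after turn [-98.1 232.7   0. ]
```

Request:
jog_arm(series=[[[-33.5,25.5,0,0,0,0,85],[-33.5,25.5,0,0,0,0,85],[-33.5,25.5,0,0,0,0,85],[-33.5,25.6,0,0,0,0,85],[-33.4,25.6,0,0,0,0,85],[-33.4,25.6,0,0,0,0,85],[0,0,10,0,0,0.13,85],[0,0,10,0,0,0.13,85],[0,0,10,0,0,0.13,85],[0,0,0,0,0,0.129,85]]])

```text
time_s: 30.85
eef_pos: [0.5368, -0.3803, 0.0477]
eef_rot: [-0.001, 1.0, 0.001, -0.001]
wrist_force: [0.6, 0.6, 0.1]
opening: 0.995
grasp_force: 0.0
```

```bash
python3 meas.py 7;  python3 go.py .5383 -.381 -89.6
python3 - <<'E'
import cv2,numpy as np
ims=[]
for n,u in(("top7",(308,153)),("scene7",(169,205))):
    f=np.load(n+".npz")["frame"][u[1]-40:u[1]+40,u[0]-40:u[0]+40];ims.append(cv2.resize(f,None,fx=5,fy=5,interpolation=2))
cv2.imwrite("pics/both7.png",np.hstack(ims))
E
```

```text
top 0.22 [212. 213.] [0.4741 0.1121] [32.3 32.5 -9.7]
top 0.22 [311. 205.] [ 0.4891 -0.1495] [35.  34.3 25. ]
top 0.22 [308. 152.] [ 0.6344 -0.149 ] [71.5 13.2 37.2]
top 0.3 [212. 213.] [0.4737 0.1121] [34.6 34.9 -9.7]
top 0.3 [311. 205.] [ 0.4888 -0.1493] [37.7 37.7 35.1]
top 0.3 [308. 152.] [ 0.634 -0.149] [73.8 15.5 37.1]
scene 0.22 [301. 199.] [0.4758 0.1152] [36.7 36.  80.2]
scene 0.22 [168. 201.] [ 0.6361 -0.1453] [70.7 15.3 37.5]
scene 0.22 [204. 161.] [ 0.4911 -0.1457] [ 36.1  38.5 -51.5]
scene 0.22 [121. 141.] [ 0.5428 -0.3771] [55.6 28.3  2.8]
scene 0.3 [301. 199.] [0.4758 0.1153] [38.2 37.3 80.2]
scene 0.3 [168. 201.] [ 0.6361 -0.1452] [73.4 17.2 37.5]
scene 0.3 [204. 161.] [ 0.4914 -0.1454] [38.9 39.5 -1.9]
scene 0.3 [121. 141.] [ 0.5423 -0.3767] [61.3 30.7  2.2]
t 30.95 p [ 0.5376 -0.3808  0.0491] yaw -89.6 z [-0.001  0.001 -1.   ] q6 0.77 F [ 1.2 -0.5  0.7] open 0.997 grip 0.0
tool shift now [ 0.7  0.2 -0. ]
turn rz (tool) 0.001
shift after turn [ 0.7  0.2 -0. ]
```

View pics/both7.png

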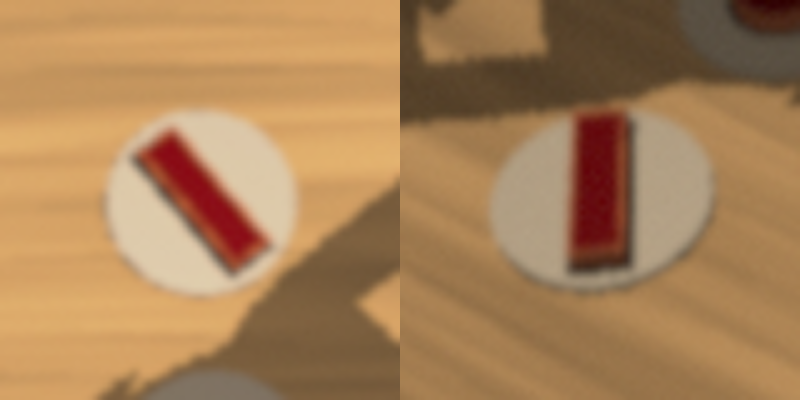

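The bar matches its outline in both views. Now I'll regrip the hexagon and shift it 2.2 mm in −y.

Request:
jog_arm(series=[[[0.5,0,15,0,0,0,85],[0,0,15,0,0,0,85],[0,0,7,0,0,0,70],[0,0,0.8,0,0,0,50],[0,0,0,0,0,0,20],[0,0,0,0,0,0,20],[0,0,0,0,0,0,20],[0,0,0,0,0,0,20],[0,0,0,0,0,0,20],[0,0,0,0,0,0,20]]])

```text
time_s: 31.95
eef_pos: [0.5386, -0.3811, 0.0123]
eef_rot: [0.0, 1.0, 0.004, 0.0]
wrist_force: [0.3, -0.7, 0.3]
opening: 0.435
grasp_force: 60.3
```

```bash
python3 go.py .5383 -.3832 -89.6
```

```text
t 31.95 p [ 0.5386 -0.3811  0.0123] yaw -89.5 z [ 0. -0. -1.] q6 0.77 F [ 0.3 -0.7  0.3] open 0.435 grip 60.3
tool shift now [-0.3  2.1  0. ]
turn rz (tool) 0.002
shift after turn [-0.3  2.1  0. ]
```

Request:
jog_arm(series=[[[0,0,-3,0,0,0,20],[-0.3,2.2,0,0,0,0,20],[0,0,0,0,0,0,20],[0,0,2,0,0,0,20],[0,0,1.2,0,0,0,20],[0,0,0,0,0,0,20],[0,0,0,0,0,0,48],[0,0,0,0,0,0,60],[0,0,0,0,0,0,70],[0,0,-20,0,0,0,85]]])

```text
time_s: 32.95
eef_pos: [0.5363, -0.3813, 0.0287]
eef_rot: [-0.002, 1.0, 0.004, -0.002]
wrist_force: [-0.3, -0.0, -0.1]
opening: 0.964
grasp_force: 0.0
```

Request:
jog_arm(series=[[[0,0,-40,0,0,0,85],[0,0,-40,0,0,0,85],[-40,0,-20,0,0,0,85],[-40,0,0,0,0,0,85],[-40,0,0,0,0,0,85],[-30,0,0,0,0,0,85],[0,0,0,0,0,0,85],[0,0,0,0,0,0,85],[0,0,0,0,0,0,85],[0,0,0,0,0,0,85]]])

```text
time_s: 33.95
eef_pos: [0.3891, -0.3845, 0.1318]
eef_rot: [0.0, 1.0, 0.005, 0.0]
wrist_force: [0.2, -0.4, -0.6]
opening: 0.997
grasp_force: 0.0
```

```bash
python3 meas.py 8; python3 go.py; python3 -c "
import numpy as np,cv2
cv2.imwrite('pics/fin.png',np.hstack([np.load('top8.npz')['frame'][100:280,100:440],np.load('scene8.npz')['frame'][80:260,60:440]]))"
```

```text
top 0.22 [212. 213.] [0.4743 0.1119] [ 32.6  33.1 -11.1]
top 0.22 [311. 205.] [ 0.4891 -0.1494] [34.5 35.2 -1.5]
top 0.22 [399. 185.] [ 0.5365 -0.3851] [64.6 26.9  0.8]
top 0.22 [308. 152.] [ 0.6343 -0.149 ] [71.2 13.5 37.1]
top 0.3 [212. 213.] [0.4739 0.1118] [35.5 35.4 79.5]
top 0.3 [311. 205.] [ 0.4886 -0.1493] [38.3 37.9 88.5]
top 0.3 [398. 185.] [ 0.5364 -0.3848] [67.7 29.5  1. ]
top 0.3 [308. 152.] [ 0.634 -0.149] [73.4 15.8 37. ]
scene 0.22 [301. 198.] [0.4751 0.1151] [35.2 34.7 80.2]
scene 0.22 [168. 201.] [ 0.636  -0.1454] [70.5 15.4 37.4]
scene 0.22 [204. 161.] [ 0.4906 -0.146 ] [ 36.6  36.7 -87.6]
scene 0.22 [121. 140.] [ 0.5393 -0.3799] [63.1 27.2  1.8]
scene 0.3 [301. 199.] [0.4754 0.1153] [36.7 36.5 80.2]
scene 0.3 [168. 201.] [ 0.636  -0.1453] [73.4 17.3 37.4]
scene 0.3 [204. 161.] [ 0.4907 -0.1459] [39.3 39.5 -1.9]
scene 0.3 [121. 140.] [ 0.5393 -0.3796] [66.5 29.4  1. ]
t 34.05 p [ 0.3889 -0.3844  0.1316] yaw -89.4 z [ 0.  0. -1.] q6 0.56 F [-0.9 -0.6  0.6] open 0.996 grip 0.0
```

View pics/fin.png

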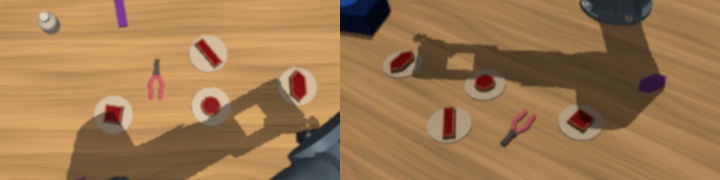

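All four pieces lie on their pads, within about 1.5 mm of their outlines in both views. The pliers and bottle are untouched.

```bash
python3 -c "
from bench import ctrl;print(ctrl.hand_in())"
```

```text
the job is handed in; nothing more can be done
None
```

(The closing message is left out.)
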